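# Sort the computer odds and ends on a cluttered desk

### The arm

A 6-joint arm with a two-finger parallel gripper is mounted at the origin on the work surface. World frame = base frame: x ahead of the robot, y to its left, z up, the work surface at z = 0. Lengths are in mm, angles in rad, forces in N, time in s.
With the tool pointing down it reaches from about 400 to 925 mm from the base axis. Payload 12.5 kg.
Tool frame: the origin (TCP) lies at the very end of the fingers, on their centre line; the grasp point (between the pads) lies env.grip_point_offset behind it (env.grip_point_offset is the distance from the TCP to the grasp point, in mm); y points along the fingers, z is the direction in which the jaws open and shut, and the axes are right-handed (so a half turn about y gives the same grasp; the last joint's range is limited). The gripper opens to 95 mm and grips with 3 to 60 N. Pads are 20 mm wide; open, the fingers measure 119 mm over their backs; the gripper's body (75 mm by 180 mm) begins 59 mm behind the grasp point.
Start: joints at [1.011, 0.491, 1.559, -0, 1.092, -0.106], TCP at [273.977, 561.768, 214.661] pointing down, gripper open.
Joint ranges: [-3.1, 3.1], [-0.84, 2.19], [0.05, 2.79], [-1.13, 4.28], [0.06, 2.93], [-2.69, 2.69]. Speed limits (rad/s): [2.22, 2.22, 2.79, 3.14, 3.14, 3.14].

### API

Orientations are given as [roll, pitch, yaw] about the fixed x, y, z axes, in that order (R = Rz(yaw) Ry(pitch) Rx(roll)).
In Python, from cell import readout, read_camera, env, nets gives the robot as it stands.
- The arm moves only by the tool apply_moves, never from a script. Its argument "increments" is a list of rows, each a list of 3 entries, a list of its own where there are three numbers: the shift along the tool's x, y, z in cm, then the turn, a rotation vector about the tool's x, y, z in degrees, then the finger opening in cm, from 0 to 9.51. A call has exactly 5 rows; each row shifts and turns the pose as measured when the row begins, along the tool's axes as they then stand; what a row does not reach is not made up. A row lasts 1/8 s, in which the tool goes at most 62.5 mm and 10.7 degrees, less where a joint would pass 70% of its speed; a pose out of reach is approached as far as the arm can. A call with a gripper value outside its range is refused whole. The fingers move at their own pace and stop on an object; the grip force is fixed at half the most. Time passes only in rows, so rows that do not move let the fingers close, or fill a call up. It gives the time, the measured TCP pose, the force and the opening at its end, in the units of the state.
- readout.state(): the state, without advancing time (a new reading comes with each control period).
- read_camera(name): name is "scene" or "top" or "wrist"; returns a dict with "img" (420x560x3 uint8, red, green, blue), "vfov" (degrees; the focal length in pixels is half the picture's height over the tangent of half this angle, whatever the lens; pixels are square), "cx", "cy" (the principal point, pixels), "rvec" (rotation vector, rad) and "tvec" (3), from world to camera coordinates, as OpenCV has them; the wrist camera has in their place "mount" (4x4, takes a point from camera to tool coordinates, whose origin is the TCP and whose axes are the tool frame's). Camera axes: x right, y down, z forward; pixel columns grow to the right and rows downward; lengths in mm; the calibration is good to about 2 mm. The wrist camera is an equidistant fisheye: a pixel r from the principal point sees the ray r / f radians off the axis. A picture is of the moment at which its call begins: read the wrist's pose just before it. There is no depth.
- env.job_done(): hands the job in, once; it reports no verdict.
Trained networks look in a picture, given as the dict that the camera call returned (one of the last four; its "shot" number tells which), for a name from the list of things; names that differ only in an ending like _2 or _b are one class to them, and where a whole thing is asked for, a point or a joint stands for the part that bears it (a point fixed in the world has none). Each returns a list of dicts, best first, with "confidence" (0 to 1); they miss things now and then, are a little off and sometimes report something else, mostly with a low value. They report only what shows in the picture. A call takes as long as a camera call. They do not tell look-alikes from the thing itself.
- nets.look_for(picture, thing): "point" ([x, y, z] in mm, in the coordinates of the camera as it stood for that picture, good to about 4 mm: the middle of the surface that is visible of it).
- nets.mark_of(picture, thing): "point" ([x, y, z] in mm, in the coordinates of the camera as it stood for that picture, good to about 4 mm: a listed point, or the origin of a listed thing).
The state is a dict: "t": time; "joints": joint angles; "qvel": joint speeds; "tau": joint torques, N m; "eef_pos": TCP position; "tcp_rot": TCP orientation; "ft_force": force on the tool from outside, world axes, zero at the start; "moment": the same for the moment, N m; "opening": opening from 0.0 (shut) to 1.0 (fully open).
Only numpy, scipy, OpenCV 4.12 (cv2) and the standard library are available. Lean on these libraries where they do the work, as an engineer would, in place of code of your own. Each camera call takes 0.05 s, during which the arm holds its last target. There are 200 camera calls.

### The job

Clear up the computer desk: lay both memory sticks in the blue tray and both portable drives in the green tray, each flat on the tray's floor and not on top of one another, and set the mouse down in the middle of its grey mat. Set everything down gently rather than dropping it, and leave the terracotta cup standing where it is.

Things in the scene. Friction and masses are not known exactly. Their poses are not given: they have to be found in the camera images.
- stick_red: USB memory stick with a red plastic body 44 (x) by 18 (y) by 12 mm high and a flat steel plug that sticks out 15 mm at the +x end; about 20 g, lying flat. Origin: centre of the underside of the plastic body; z up, x along the stick. Starts on the desk among the other loose things, any yaw.
- stick_yellow: USB memory stick with a yellow plastic body 44 (x) by 18 (y) by 12 mm high and a flat steel plug that sticks out 15 mm at the +x end; about 20 g, lying flat. Origin: centre of the underside of the plastic body; z up, x along the stick. Starts on the desk among the other loose things, any yaw.
- drive_black: Portable black drive, a flat block 78 (x) by 44 (y) by 16 mm high with a thin grey band across it; about 90 g, lying flat. Origin: centre of the underside; z up, x along its length. Starts on the desk, any yaw. To be grasped across its 44 mm width.
- drive_orange: Portable orange drive, a flat block 78 (x) by 44 (y) by 16 mm high with a thin black band across it; about 90 g, lying flat. Origin: centre of the underside; z up, x along its length. Starts on the desk, any yaw. To be grasped across its 44 mm width.
- mouse: Grey computer mouse with a black scroll wheel near its +x end, no cord; 100 (x) by 58 (y) by 36 mm high, its sides widest (58 mm) at about 11 mm above its underside and narrower (48 mm) above 22 mm; about 95 g. Origin: centre of the underside; z up, x along its length towards the wheel. Starts on the desk, any yaw.
- tray_blue: Shallow open blue plastic tray, fixed to the desk, outside 120 (x) by 170 (y) by 13 mm high; walls 5 mm thick, so 110 by 160 mm inside; the inner floor is 4 mm above the desk. Origin: centre of its underside, at desk height; z up. The memory sticks belong here.
- tray_green: Shallow open green plastic tray, fixed to the desk, outside 120 (x) by 170 (y) by 13 mm high; walls 5 mm thick, so 110 by 160 mm inside; the inner floor is 4 mm above the desk. Origin: centre of its underside, at desk height; z up. The drives belong here; there is room for both side by side, spaced along the tray's y.
- mat: Grey mouse mat, fixed to the desk, 140 (x) by 180 (y) mm and 4 mm thick. Origin: centre of its underside, at desk height; z up. The two trays and the mat lie side by side beyond the loose things, in any order. The desk top is at height 0. A grey mug (88 mm high) stands 20 mm or more beyond them, and farther off, out of the way, lie a keyboard and other desk clutter.
- cup: Terracotta-coloured cup without a handle, 70 mm across at the rim, 75 mm high, standing among the loose things; leave it alone. Origin: centre of its underside; z up.
Things that resemble listed ones, but are neither listed nor needed, are in the scene too. There is more than one size of the stick_red; the job needs the smallest.

How it is judged:
By the outcome, as a careful person would: the job done as asked, in the order asked, and still so for the second after the job is handed in, with the robot touching nothing.
It also fails if it takes over 131 s, if anything falls off the work surface, if the arm or the gripper's body presses on something with over 40 N, if the wrist force passes 120 N, or if a joint passes its speed limit or range.

## Working session

There is one attempt and no reset: what is moved stays moved. The work goes in short steps, Python scripts to look and compute and a tool call to move; the robot and the scene stay as the last step left them, time stands still between calls to the robot, and variables do not carry over. Pictures are saved under pics/ and viewed, about 12 in all and at most 16, crops included, and the job is handed in when it is done.

Besides the shell and the picture viewer there is one more tool, called by a JSON object that holds its "fn" and its "kwargs", one argument or row to a line. apply_moves: Moves the arm, as the interface text tells. Its arguments: {"type":"object","properties":{"increments":{"type":"array"}},"required":["increments"]}

```bash
mkdir -p pics; ls
cat > h.py <<'E'
import numpy as np, cv2
from scipy.spatial.transform import Rotation as R
from cell import readout, read_camera, env, nets
def save(p,n,crop=None,s=1):
    im=p["img"]
    if crop: im=im[crop[1]:crop[3],crop[0]:crop[2]]
    im=cv2.resize(im,None,fx=s,fy=s,interpolation=cv2.INTER_CUBIC)
    cv2.imwrite("pics/"+n,im[:,:,::-1])
def f(p): return p["img"].shape[0]/2/np.tan(np.radians(p["vfov"])/2)
def c2w(p,pt):
    M=R.from_rotvec(np.ravel(p["rvec"])).as_matrix(); return M.T@(np.array(pt)-np.ravel(p["tvec"]))
def px(p,w):
    M=R.from_rotvec(np.ravel(p["rvec"])).as_matrix(); c=M@np.array(w)+np.ravel(p["tvec"]); return np.array([p["cx"],p["cy"]])+f(p)*c[:2]/c[2]
def ray(p,uv,z):
    M=R.from_rotvec(np.ravel(p["rvec"])).as_matrix(); o=-M.T@np.ravel(p["tvec"])
    d=M.T@np.array([(uv[0]-p["cx"])/f(p),(uv[1]-p["cy"])/f(p),1.]); return o+d*(z-o[2])/d[2]
def Rt(s): return R.from_euler("xyz",s["tcp_rot"]).as_matrix()
E
python3 - <<'E'
from h import *
s=readout.state(); print(s); print(env.grip_point_offset); print(Rt(s).round(3))
for n in("top","scene"):
    p=read_camera(n); save(p,n+"0.png",s=1.4); print(n,p["vfov"],c2w(p,[0,0,0]).round())
    for t in "stick_red stick_yellow drive_black drive_orange mouse tray_blue tray_green mat cup".split():
        for d in nets.mark_of(p,t):
            w=c2w(p,d["point"]); print(t,round(d["confidence"],2),w.round(),px(p,w).round())
E
```

```text
pics
{'t': 0.0, 'joints': array([ 1.01139345e+00,  4.91549043e-01,  1.55945453e+00, -3.79390200e-06,
        1.09168219e+00, -1.05628241e-01]), 'qvel': array([ 0.00020324, -0.00030918, -0.00279717,  0.00055288, -0.00093662,
       -0.00128077]), 'tau': array([-1.86517187e-03, -6.12643075e+01, -2.58180499e+01,  6.91342587e-02,
        4.81123442e-02, -6.54783048e-05]), 'eef_pos': array([273.84291095, 561.54481379, 214.06652938]), 'tcp_rot': array([-1.57188370e+00,  1.11902637e-04, -4.53772947e-01]), 'ft_force': array([0.30970516, 0.33542534, 0.2498297 ]), 'moment': array([-0.00902216, -0.01680268,  0.00011214]), 'opening': 1.0028642111478014}
18.8
[[ 0.899 -0.001  0.438]
 [-0.438 -0.001  0.899]
 [-0.    -1.    -0.001]]
top 45.27742868569975 [ 323.   13. 1096.]
stick_red 0.82 [361.  40.  -2.] [270. 275.]
stick_red 0.79 [313. 191.  -2.] [200. 295.]
stick_red 0.65 [482.  64.  -1.] [261. 219.]
stick_yellow 0.3 [452. -61.  -4.] [317. 234.]
drive_black 0.9 [454. -62.  -1.] [318. 233.]
drive_orange 0.8 [ 457. -220.   -3.] [390. 234.]
drive_orange 0.45 [643. 223.  -0.] [192. 146.]
mouse 0.97 [457. 213.   2.] [193. 229.]
tray_blue 0.75 [ 628. -234.    3.] [396. 157.]
tray_green 0.66 [616.  -4.  -1.] [293. 161.]
mat 0.59 [645. 224.  -1.] [192. 146.]
cup 0.85 [477. 351.  -4.] [131. 218.]
scene 47.23224458176524 [1058.  256.  743.]
stick_red 0.78 [353.  35.  -5.] [334. 196.]
stick_red 0.58 [312. 195.  -5.] [411. 205.]
stick_red 0.54 [480.  68.   1.] [327. 240.]
stick_yellow 0.63 [ 473. -339.   -0.] [158. 182.]
drive_black 0.89 [452. -65.  -5.] [273. 213.]
drive_black 0.69 [ 459. -222.   -2.] [207. 193.]
drive_orange 0.95 [ 458. -219.   -3.] [208. 194.]
drive_orange 0.42 [ 626. -230.   -3.] [160. 247.]
tray_blue 0.82 [ 628. -232.   -0.] [158. 247.]
tray_green 0.69 [616.  -6.  -0.] [263. 280.]
mat 0.79 [646. 222.  -3.] [376. 341.]
cup 0.93 [473. 353.  -4.] [474. 288.]
```

View pics/top0.png

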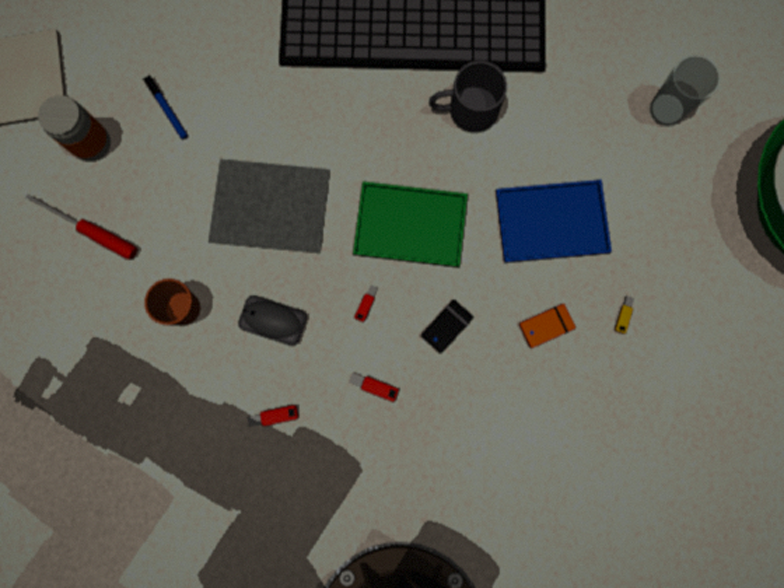

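View pics/scene0.png

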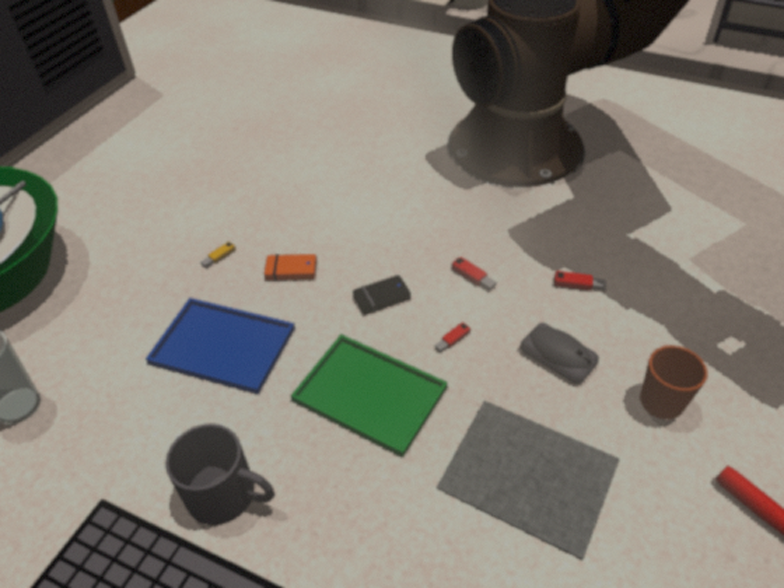

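The top view (1.4x) shows three red sticks, at (366,304), (380,387) and (280,414). Other positions are yellow (625,316), black (447,326), orange (547,326), mouse (273,320), and cup (171,302). The mat is at (270,205), the green tray at (411,224) and the blue tray at (552,221). The red screwdriver at (105,238) could also be mistaken for a stick. I'll measure sizes and poses from masks next.

```bash
cat >> h.py <<'E'
def blobs(p,lo,hi,amin=60,roi=None):
    h=cv2.cvtColor(p["img"],cv2.COLOR_RGB2HSV); m=cv2.inRange(h,np.array(lo),np.array(hi))
    m=cv2.morphologyEx(m,cv2.MORPH_CLOSE,np.ones((3,3),np.uint8))
    cs,_=cv2.findContours(m,cv2.RETR_EXTERNAL,cv2.CHAIN_APPROX_NONE)
    return [c[:,0,:].astype(float) for c in cs if cv2.contourArea(c)>amin]
def rect(p,c,z):
    w=np.array([ray(p,u,z)[:2] for u in c]); (cx,cy),(a,b),an=cv2.minAreaRect(w.astype(np.float32))
    if a<b: a,b,an=b,a,an+90
    return round(cx,1),round(cy,1),round(a,1),round(b,1),round((an+90)%180-90,1)
E
python3 - <<'E'
from h import *
p=read_camera("top"); save(p,"crop1.png",(170,180,460,320),2.7)
T={"red":((0,150,60),(7,255,255),12),"red2":((173,150,60),(180,255,255),12),"yel":((20,120,60),(32,255,255),12),"ora":((8,170,60),(16,255,255),16),"blue":((105,120,30),(125,255,255),13),"green":((50,120,30),(75,255,255),13),"dark":((0,0,0),(180,120,42),16)}
for k,(lo,hi,z) in T.items():
    for c in blobs(p,lo,hi,40):
        if len(c)<400: print(k,c.mean(0).round(),rect(p,c,z))
E
```

```text
red [199. 296.] (310.9, 190.3, 55.8, 21.9, -77.4)
red [271. 277.] (355.0, 38.2, 55.1, 21.3, 69.8)
red [260. 219.] (479.7, 65.3, 42.2, 16.6, -24.5)
red [ 75. 170.] (580.4, 479.1, 100.9, 23.4, 62.0)
yel [445. 227.] (471.6, -337.6, 43.7, 17.6, -19.5)
ora [390. 232.] (457.9, -217.1, 77.5, 42.1, -64.4)
ora [119. 215.] (480.9, 369.4, 70.0, 67.6, 84.3)
blue [395. 157.] (626.3, -229.0, 168.9, 119.6, -83.4)
blue [121.  82.] (787.1, 390.1, 90.1, 10.9, 34.3)
green [293. 160.] (615.3, -3.1, 168.4, 119.3, 84.5)
green [549. 131.] (697.5, -577.3, 212.7, 40.3, -3.6)
dark [283. 409.] (99.7, 7.1, 226.1, 60.5, -88.6)
dark [ 16. 285.] (325.1, 578.5, 34.2, 12.9, 49.0)
dark [319. 233.] (453.1, -62.9, 76.4, 42.1, -40.9)
dark [193. 229.] (455.6, 205.6, 97.9, 54.8, 73.6)
dark [540. 149.] (646.1, -549.6, 196.4, 51.1, 11.6)
dark [ 71. 106.] (726.6, 498.1, 60.6, 26.0, -33.6)
dark [544. 100.] (770.6, -567.6, 56.2, 15.0, -30.1)
dark [54. 91.] (762.1, 538.2, 67.6, 38.4, -24.8)
dark [484.  70.] (832.9, -431.3, 62.2, 40.9, 53.4)
dark [109.  61.] (835.2, 422.5, 37.0, 13.2, 35.6)
```

View pics/crop1.png

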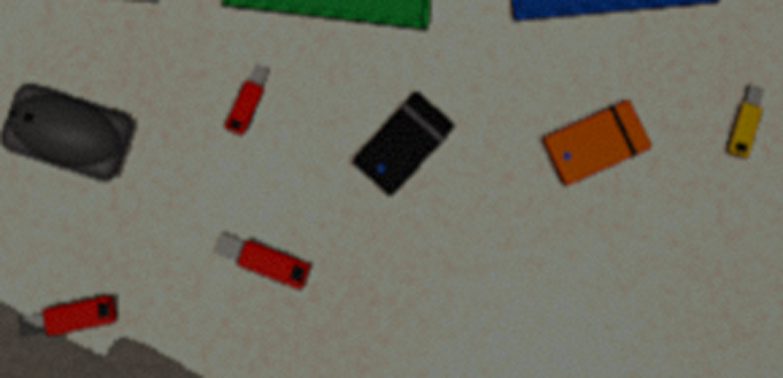

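The smallest red stick is the one at (366,304). Its body measures 42×17 mm, against 55×21 mm for the other two. It's at about (480,65) with its plug toward +x/−y. Next is a small planner for move rows, and the mat's pose.

```bash
cat >> h.py <<'E'
def jaw(s=None):
    z=Rt(s or readout.state())[:,2]; return np.degrees(np.arctan2(z[1],z[0]))
def plan(x,y,z,ja,n=5):
    "rows (cm, deg) in tool axes; pos and yaw interpolated over n rows, tool levelled in row 1"
    s=readout.state(); p=s["eef_pos"].copy(); M=Rt(s); j=jaw(s); T=np.array([x,y,z]); dj=(ja-j+180)%360-180
    print("at",p.round(1),"jaw",round(j,1),"dj",round(dj,1),"F",s["ft_force"].round(1),"op",round(s["opening"]*95,1),"t",round(s["t"],2),"j",s["joints"].round(2))
    for i in range(n):
        a=np.radians(j+dj*(i+1)/n); c,q=np.cos(a),np.sin(a)
        G=np.column_stack([[q,-c,0],[0,0,-1],[c,q,0]])
        d=M.T@((T-s["eef_pos"])/n)/10; r=np.degrees(R.from_matrix(M.T@G).as_rotvec())
        print([d.round(2).tolist(),r.round(1).tolist()]); M=G
E
python3 - <<'E'
from h import *
p=read_camera("top")
c=np.array([[220,160],[330,169],[321,252],[209,242]])/1.4
w=np.array([ray(p,u,4) for u in c]); print(w.round(),w.mean(0).round(1),rect(p,c,4))
plan(480,65,100,65.5,10)
E
```

```text
[[715. 307.   4.]
 [705. 128.   4.]
 [567. 137.   4.]
 [579. 315.   4.]] [641.6 221.7   4. ] (641.7, 221.8, 178.9, 137.8, 86.3)
at [274.  561.8 214.7] jaw 64.0 dj 1.5 F [ 0.1 -0.7  0.1] op 95.0 t 1.1 j [ 1.01  0.49  1.56  0.    1.09 -0.11]
[[4.03, 1.15, -3.56], [-0.0, -0.2, 0.0]]
[[4.02, 1.15, -3.57], [0.0, -0.2, 0.0]]
[[4.01, 1.15, -3.58], [0.0, -0.2, 0.0]]
[[4.0, 1.15, -3.59], [0.0, -0.2, 0.0]]
[[3.99, 1.15, -3.6], [0.0, -0.2, 0.0]]
[[3.98, 1.15, -3.61], [0.0, -0.2, 0.0]]
[[3.97, 1.15, -3.62], [0.0, -0.2, 0.0]]
[[3.96, 1.15, -3.64], [0.0, -0.2, 0.0]]
[[3.95, 1.15, -3.65], [0.0, -0.2, 0.0]]
[[3.94, 1.15, -3.66], [0.0, -0.2, 0.0]]
```

{"fn": "apply_moves", "kwargs": {
  "increments": [
    [[4.0,1.15,-3.6],[0,-0.2,0],5],
    [[4.0,1.15,-3.6],[0,-0.2,0],5],
    [[4.0,1.15,-3.6],[0,-0.2,0],5],
    [[4.0,1.15,-3.6],[0,-0.2,0],5],
    [[4.0,1.15,-3.6],[0,-0.2,0],5]
  ]
}}

```text
t: 1.72
eef_pos: [378.6, 309.5, 156.0]
tcp_rot: [-1.567, -0.001, -0.43]
ft_force: [1.3, 0.8, 0.0]
opening: 0.551
```

{"fn": "apply_moves", "kwargs": {
  "increments": [
    [[4.0,1.15,-3.6],[0,-0.2,0],5],
    [[4.0,1.15,-3.6],[0,-0.2,0],5],
    [[4.0,1.15,-3.6],[0,-0.2,0],5],
    [[4.0,1.15,-3.6],[0,-0.2,0],5],
    [[4.0,1.15,-3.6],[0,-0.2,0],5]
  ]
}}

```text
t: 2.35
eef_pos: [491.1, 55.3, 97.5]
tcp_rot: [-1.564, -0.005, -0.411]
ft_force: [0.8, 0.3, 0.7]
opening: 0.524
```

Run:
```python
from h import *
plan(480,65,100,65.5,3)
p=read_camera("wrist"); save(p,"w1.png",s=1.2); print(p["vfov"],p["cx"],p["cy"],p["mount"])
```

```text
at [491.1  55.3  97.5] jaw 66.4 dj -0.9 F [0.8 0.3 0.7] op 49.8 t 2.35 j [-0.02  0.47  2.    0.01  0.66 -1.19]
[[-0.47, -0.08, 0.15], [-0.4, 0.3, 0.3]]
[[-0.47, -0.08, 0.15], [0.0, 0.3, 0.0]]
[[-0.47, -0.08, 0.14], [0.0, 0.3, 0.0]]
65.70646984690485 283.8159995732801 218.0765378251244 [[ 1.15331682e-04  9.58062363e-01  2.86559760e-01 -8.04381968e+01]
 [ 3.74433035e-04 -2.86559783e-01  9.58062289e-01 -1.69338055e+02]
 [ 9.99999923e-01 -3.19749500e-06 -3.91779620e-04  1.01412415e+00]
 [ 0.00000000e+00  0.00000000e+00  0.00000000e+00  1.00000000e+00]]
```

View pics/w1.png

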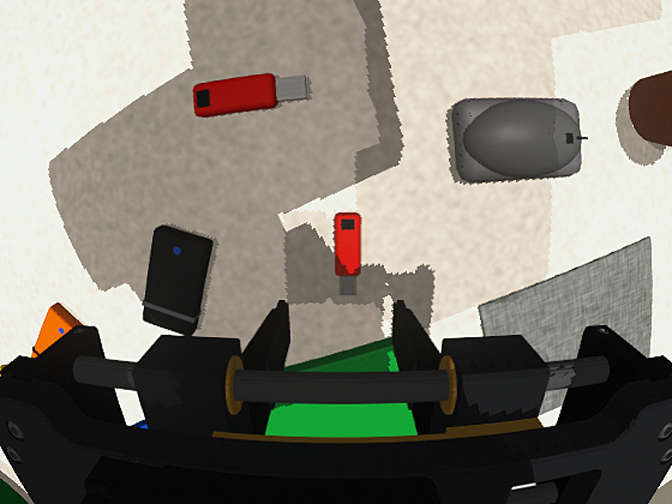

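The wrist view has the small red stick between the finger planes, body at about (348,245). The bigger red stick is at (240,95) and the mouse at (515,140). I'll measure red with the fisheye model.

```bash
cat >> h.py <<'E'
def wray(p,s,uv,z):
    d=np.array([uv[0]-p["cx"],uv[1]-p["cy"]]); r=np.hypot(*d); th=r/f(p)
    v=np.array([*(np.sin(th)*d/max(r,1e-9)),np.cos(th)]); m=np.array(p["mount"]); M=Rt(s)
    o=s["eef_pos"]+M@m[:3,3]; v=M@m[:3,:3]@v; return o+v*(z-o[2])/v[2]
def wrects(names,save_as=None):
    s=readout.state(); p=read_camera("wrist")
    if save_as: save(p,save_as)
    T={"red":((0,150,60),(7,255,255),10),"yel":((20,120,60),(32,255,255),10),"ora":((8,170,60),(17,255,255),14),"black":((0,0,0),(180,255,45),14)}
    for k in names:
        lo,hi,z=T[k]
        for c in blobs(p,lo,hi,200):
            if c[:,1].max()<300:
                w=np.array([wray(p,s,u,z)[:2] for u in c]); (x,y),(a,b),an=cv2.minAreaRect(w.astype(np.float32))
                if a<b:a,b,an=b,a,an+90
                print(k,c.mean(0).round(),"ctr",round(x,1),round(y,1),"size",round(a,1),round(b,1),"yaw",round((an+90)%180-90,1))
    return s,p
E
python3 - <<'E'
from h import *
wrects(["red","black"])
plan(480,65,60,65.5,3)
E
```

```text
red [293. 199.] ctr 479.6 67.1 size 43.4 17.3 yaw -23.6
red [199.  74.] ctr 355.2 39.2 size 57.1 24.1 yaw 70.3
black [148. 236.] ctr 453.3 -59.5 size 80.4 47.5 yaw -41.3
at [492.   53.2  96.8] jaw 66.2 dj -0.7 F [-0.1 -0.2 -0.9] op 50.1 t 2.45 j [-0.03  0.48  2.    0.01  0.66 -1.19]
[[-0.53, 1.22, 0.19], [-0.3, 0.2, 0.3]]
[[-0.53, 1.23, 0.2], [0.0, 0.2, 0.0]]
[[-0.53, 1.23, 0.19], [0.0, 0.2, 0.0]]
```

{"fn": "apply_moves", "kwargs": {
  "increments": [
    [[-0.55,1.9,0.23],[-0.3,0.2,0.3],4.5],
    [[-0.55,1.9,0.23],[0,0.2,0],4.5],
    [[-0.5,1.9,0.23],[0,0.2,0],4.5],
    [[0,0,0],[0,0,0],4.5],
    [[0,0,0],[0,0,0],4.5]
  ]
}}

```text
t: 3.08
eef_pos: [480.8, 66.6, 39.6]
tcp_rot: [-1.569, -0.001, -0.429]
ft_force: [0.5, -0.4, -0.3]
opening: 0.473
```

Run:
```python
from h import *
wrects(["red"])
plan(480,66,3,65.8,3)
```

```text
red [282. 244.] ctr 478.9 67.1 size 44.8 17.4 yaw -23.9
red [162.  93.] ctr 355.3 39.4 size 58.3 23.9 yaw 70.3
at [480.8  66.6  39.6] jaw 65.4 dj 0.4 F [0.2 0.2 0.4] op 44.9 t 3.12 j [ 0.    0.57  2.06  0.    0.51 -1.14]
[[-0.02, 1.22, -0.03], [-0.1, -0.1, 0.1]]
[[-0.02, 1.22, -0.03], [0.0, -0.1, 0.0]]
[[-0.02, 1.22, -0.03], [0.0, -0.1, 0.0]]
```

{"fn": "apply_moves", "kwargs": {
  "increments": [
    [[-0.05,1.22,0],[0,-0.2,0],4.5],
    [[-0.05,1.22,0],[0,-0.2,0],4.5],
    [[0,1.2,0],[0,0,0],4.5],
    [[0,0,0],[0,0,0],4.5],
    [[0,0,0],[0,0,0],1.0]
  ]
}}

```text
t: 3.75
eef_pos: [480.4, 66.9, 1.2]
tcp_rot: [-1.569, -0.002, -0.421]
ft_force: [-0.5, -0.4, 0.3]
opening: 0.414
```

{"fn": "apply_moves", "kwargs": {
  "increments": [
    [[0,0,0],[0,0,0],0.8],
    [[0,0,0],[0,0,0],0.8],
    [[0,0,0],[0,0,0],0.8],
    [[0,0,0],[0,0,0],0.8],
    [[0,0,0],[0,0,0],0.8]
  ]
}}

```text
t: 4.38
eef_pos: [480.8, 66.9, 2.0]
tcp_rot: [-1.568, -0.003, -0.421]
ft_force: [-0.1, -0.4, -0.5]
opening: 0.184
```

Run:
```python
from h import *
t=np.radians(6.6)
# blue tray spots: +-38 along tray y
for o in(38,-38): print(626-o*np.sin(t),-230+o*np.cos(t))
plan(621.6,-192.3,80,96.6,8)
```

```text
621.6323882812711 -192.25183490718493
630.3676117187289 -267.74816509281504
at [480.8  66.9   2. ] jaw 65.9 dj 30.7 F [-0.1 -0.4 -0.5] op 17.4 t 4.38 j [ 0.    0.64  2.08  0.    0.42 -1.15]
[[2.93, -0.97, -2.23], [-0.1, -3.8, 0.2]]
[[2.77, -0.97, -2.43], [0.0, -3.8, 0.0]]
[[2.61, -0.97, -2.61], [0.0, -3.8, 0.0]]
[[2.42, -0.97, -2.78], [0.0, -3.8, 0.0]]
[[2.23, -0.97, -2.93], [0.0, -3.8, 0.0]]
[[2.03, -0.97, -3.08], [0.0, -3.8, 0.0]]
[[1.82, -0.97, -3.21], [0.0, -3.8, 0.0]]
[[1.6, -0.97, -3.32], [0.0, -3.8, 0.0]]
```

{"fn": "apply_moves", "kwargs": {
  "increments": [
    [[0,-3,0],[0,0,0],0.8],
    [[1.5,-4,-1.1],[0,-3.8,0],0.8],
    [[2.8,-1.5,-2.4],[0,-3.8,0],0.8],
    [[2.6,0,-2.6],[0,-3.8,0],0.8],
    [[2.4,0,-2.8],[0,-3.8,0],0.8]
  ]
}}

```text
t: 5.0
eef_pos: [543.4, -47.6, 90.2]
tcp_rot: [-1.57, -0.003, -0.144]
ft_force: [1.2, 0.9, 0.4]
opening: 0.183
```

{"fn": "apply_moves", "kwargs": {
  "increments": [
    [[2.3,0,-2.9],[0,-3.8,0],0.8],
    [[2.1,0,-3.0],[0,-3.8,0],0.8],
    [[1.9,0,-3.1],[0,-3.8,0],0.8],
    [[1.7,0,-3.2],[0,-3.8,0],0.8],
    [[0,0,0],[0,0,0],0.8]
  ]
}}

```text
t: 5.62
eef_pos: [620.5, -179.6, 90.0]
tcp_rot: [-1.571, -0.003, 0.128]
ft_force: [0.6, 0.5, -0.6]
opening: 0.186
```

Run:
```python
from h import *
plan(621.6,-192.3,30,96.6,3)
p=read_camera("wrist"); save(p,"w2.png",s=1.2)
```

```text
at [ 620.5 -179.6   90. ] jaw 97.3 dj -0.7 F [ 0.6  0.5 -0.6] op 17.7 t 5.62 j [-0.38  0.66  1.62  0.    0.86 -2.08]
[[-0.03, 2.0, -0.43], [-0.0, 0.2, 0.2]]
[[-0.02, 2.0, -0.43], [0.0, 0.2, 0.0]]
[[-0.02, 2.0, -0.43], [0.0, 0.2, 0.0]]
```

View pics/w2.png

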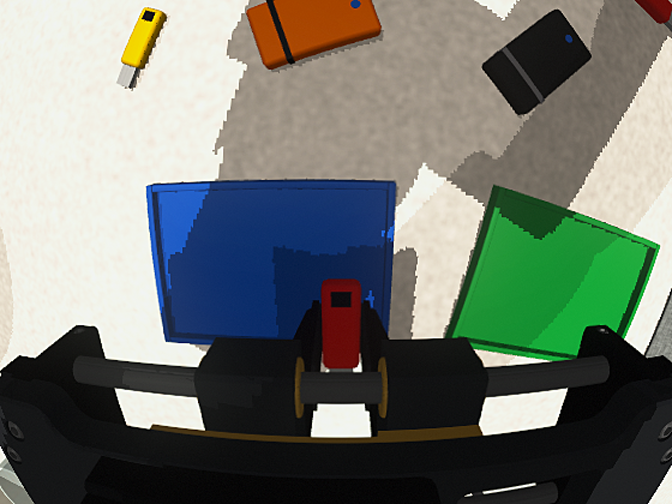

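Red is held level at (341,320) above the blue tray, aligned with it. The yellow stick is visible at (140,48). Lowering.

{"fn": "apply_moves", "kwargs": {
  "increments": [
    [[0,2.0,-0.43],[0,0.2,0],0.8],
    [[0,2.0,-0.43],[0,0.2,0],0.8],
    [[0,2.0,-0.43],[0,0.2,0],0.8],
    [[0,0,0],[0,0,0],0.8],
    [[0,0,0],[0,0,0],0.8]
  ]
}}

```text
t: 6.3
eef_pos: [619.6, -189.0, 24.1]
tcp_rot: [-1.568, 0.001, 0.117]
ft_force: [1.3, -0.1, 0.8]
opening: 0.192
```

```bash
python3 -c "
from h import *
plan(621.6,-192.3,6.5,96.6,4)"
```

```text
at [ 619.6 -189.    24.1] jaw 96.7 dj -0.1 F [ 1.3 -0.1  0.8] op 18.2 t 6.3 j [-0.4   0.75  1.65  0.    0.75 -2.09]
[[0.04, 0.44, -0.09], [-0.2, 0.0, -0.1]]
[[0.04, 0.44, -0.09], [0.0, 0.0, 0.0]]
[[0.04, 0.44, -0.09], [0.0, 0.0, 0.0]]
[[0.04, 0.44, -0.09], [0.0, 0.0, 0.0]]
```

{"fn": "apply_moves", "kwargs": {
  "increments": [
    [[0.04,0.5,-0.1],[0,0,0],0.8],
    [[0.04,0.4,-0.1],[0,0,0],0.8],
    [[0,0.35,0],[0,0,0],0.8],
    [[0,0.2,0],[0,0,0],0.8],
    [[0,0,0],[0,0,0],0.8]
  ]
}}

```text
t: 6.92
eef_pos: [621.4, -191.0, 10.0]
tcp_rot: [-1.569, -0.001, 0.117]
ft_force: [-0.5, 0.2, 0.1]
opening: 0.187
```

```bash
python3 -c "
from h import *
plan(621.6,-192.3,6.3,96.6,2)"
```

```text
at [ 621.4 -191.    10. ] jaw 96.7 dj -0.1 F [-0.5  0.2  0.1] op 17.7 t 6.92 j [-0.4   0.77  1.65  0.    0.72 -2.09]
[[0.0, 0.19, -0.07], [-0.1, 0.1, 0.0]]
[[0.0, 0.19, -0.07], [0.0, 0.1, 0.0]]
```

{"fn": "apply_moves", "kwargs": {
  "increments": [
    [[0,0.15,0],[0,0,0],0.8],
    [[0,0.15,0],[0,0,0],0.8],
    [[0,0,0],[0,0,0],0.8],
    [[0,0.05,0],[0,0,0],0.8],
    [[0,0,0],[0,0,0],0.8]
  ]
}}

```text
t: 7.55
eef_pos: [621.5, -191.0, 6.5]
tcp_rot: [-1.569, -0.001, 0.118]
ft_force: [0.8, -0.1, 0.1]
opening: 0.188
```

```bash
python3 -c "
from h import *
plan(621.6,-192.3,6.3,96.6,1)"
```

```text
at [ 621.5 -191.     6.5] jaw 96.7 dj -0.1 F [ 0.8 -0.1  0.1] op 17.9 t 7.55 j [-0.4   0.77  1.65  0.    0.72 -2.09]
[[-0.0, 0.02, -0.13], [-0.1, 0.1, 0.1]]
```

{"fn": "apply_moves", "kwargs": {
  "increments": [
    [[0,0.05,0],[0,0,0],0.8],
    [[0,0,0],[0,0,0],2.4],
    [[0,0,0],[0,0,0],3.2],
    [[0,0,0],[0,0,0],3.6],
    [[0,-2.5,0],[0,0,0],3.6]
  ]
}}

```text
t: 8.18
eef_pos: [620.7, -190.7, 29.9]
tcp_rot: [-1.568, 0.002, 0.117]
ft_force: [0.3, 0.3, 0.6]
opening: 0.38
```

```bash
python3 -c "
from h import *
plan(473,-336,80,70.5,5)"
```

```text
at [ 620.7 -190.7   29.9] jaw 96.7 dj -26.2 F [0.3 0.3 0.6] op 36.1 t 8.18 j [-0.4   0.74  1.64  0.    0.76 -2.09]
[[-3.27, -1.0, -2.54], [-0.2, 5.2, -0.1]]
[[-3.03, -1.0, -2.83], [0.0, 5.2, 0.0]]
[[-2.76, -1.0, -3.09], [0.0, 5.2, 0.0]]
[[-2.46, -1.0, -3.33], [0.0, 5.2, 0.0]]
[[-2.15, -1.0, -3.54], [0.0, 5.2, 0.0]]
```

{"fn": "apply_moves", "kwargs": {
  "increments": [
    [[-2.0,-2.5,-1.5],[0,5.2,0],4.5],
    [[-3.2,-1.5,-2.9],[0,5.2,0],4.5],
    [[-3.0,-1,-3.4],[0,5.2,0],4.5],
    [[-2.8,0,-3.7],[0,5.2,0],4.5],
    [[-2.1,0,-3.4],[0,5.2,0],4.5]
  ]
}}

```text
t: 8.8
eef_pos: [475.3, -331.8, 83.3]
tcp_rot: [-1.57, -0.002, -0.345]
ft_force: [-0.1, 0.1, 0.4]
opening: 0.471
```

```bash
python3 -c "
from h import *
wrects(['yel','red','ora'],'w3.png')
plan(472,-337,30,70.5,3)"
```

```text
yel [274. 223.] ctr 470.1 -337.4 size 44.8 17.8 yaw -17.4
ora [383. 187.] ctr 470.1 -247.2 size 45.7 15.6 yaw 25.6
ora [418. 152.] ctr 452.6 -211.0 size 59.0 45.8 yaw -64.6
at [ 472.7 -334.3   83.2] jaw 69.9 dj 0.6 F [-1.5 -3.3  0.9] op 45.0 t 8.85 j [-0.73  0.59  1.8   0.    0.75 -1.95]
[[0.01, 1.77, -0.09], [-0.0, -0.2, 0.1]]
[[0.01, 1.77, -0.09], [0.0, -0.2, 0.0]]
[[0.01, 1.77, -0.09], [0.0, -0.2, 0.0]]
```

View pics/w3.png

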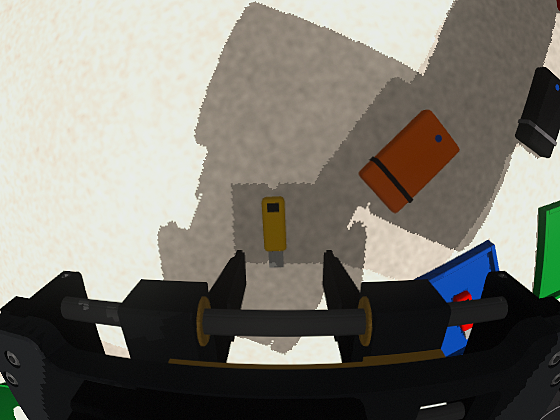

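The yellow stick is between the fingers at (274,223), the orange drive is at (410,160), and red lies in the blue tray at (465,297).

{"fn": "apply_moves", "kwargs": {
  "increments": [
    [[0,1.8,-0.1],[0,-0.6,0],4.5],
    [[0,1.8,-0.1],[0,-0.6,0],4.5],
    [[0,1.7,0],[0,-0.6,0],4.5],
    [[0,0,0],[0,0,0],4.5],
    [[0,0,0],[0,0,0],4.5]
  ]
}}

```text
t: 9.48
eef_pos: [471.8, -337.7, 29.6]
tcp_rot: [-1.571, -0.003, -0.321]
ft_force: [0.1, -0.2, 1.3]
opening: 0.475
```

```bash
python3 -c "
from h import *
wrects(['yel'])
plan(470.5,-337.4,2.5,71.8,3)"
```

```text
yel [282. 250.] ctr 470.1 -337.5 size 44.6 17.8 yaw -17.6
at [ 471.7 -337.6   29.7] jaw 71.6 dj 0.2 F [ 0.3  0.2 -1.4] op 45.1 t 9.53 j [-0.74  0.67  1.83  0.    0.64 -1.99]
[[-0.04, 0.91, -0.01], [0.0, -0.1, 0.2]]
[[-0.04, 0.91, -0.01], [0.0, -0.1, 0.0]]
[[-0.04, 0.91, -0.01], [0.0, -0.1, 0.0]]
```

{"fn": "apply_moves", "kwargs": {
  "increments": [
    [[-0.05,0.9,0],[0,-0.1,0],4.5],
    [[-0.05,0.9,0],[0,-0.2,0],4.5],
    [[0,0.85,0],[0,0,0],4.5],
    [[0,0,0],[0,0,0],4.5],
    [[0,0,0],[0,0,0],1.0]
  ]
}}

```text
t: 10.15
eef_pos: [471.2, -337.3, 1.9]
tcp_rot: [-1.572, -0.004, -0.316]
ft_force: [-0.6, 0.5, 0.6]
opening: 0.412
```

{"fn": "apply_moves", "kwargs": {
  "increments": [
    [[0,0,0],[0,0,0],0.8],
    [[0,0,0],[0,0,0],0.8],
    [[0,0,0],[0,0,0],0.8],
    [[0,0,0],[0,0,0],0.8],
    [[0,-3,0],[0,0,0],0.8]
  ]
}}

```text
t: 10.78
eef_pos: [470.5, -336.8, 31.3]
tcp_rot: [-1.57, -0.001, -0.316]
ft_force: [-0.8, -0.1, 0.1]
opening: 0.187
```

```bash
python3 -c "
from h import *
plan(630.4,-267.7,65,96.6,4)"
```

```text
at [ 470.5 -336.8   31.3] jaw 71.9 dj 24.7 F [-0.8 -0.1  0.1] op 17.8 t 10.78 j [-0.74  0.67  1.83  0.    0.64 -1.99]
[[3.27, -0.84, 2.88], [-0.0, -6.2, 0.1]]
[[3.56, -0.84, 2.52], [0.0, -6.2, 0.0]]
[[3.81, -0.84, 2.12], [0.0, -6.2, 0.0]]
[[4.01, -0.84, 1.7], [0.0, -6.2, 0.0]]
```

{"fn": "apply_moves", "kwargs": {
  "increments": [
    [[2.5,-2.5,2.2],[0,-6.2,0],0.8],
    [[3.9,-1,2.8],[0,-6.2,0],0.8],
    [[4.0,0,2.2],[0,-6.2,0],0.8],
    [[3.9,0,1.6],[0,-6,0],0.8],
    [[0,0,0],[0,0,0],0.8]
  ]
}}

```text
t: 11.4
eef_pos: [630.5, -268.1, 70.4]
tcp_rot: [-1.573, -0.004, 0.126]
ft_force: [-0.2, -0.0, 0.1]
opening: 0.187
```

```bash
python3 -c "
from h import *
plan(630.4,-267.7,16,96.6,3)"
```

```text
at [ 630.5 -268.1   70.4] jaw 97.2 dj -0.6 F [-0.2 -0.   0.1] op 17.8 t 11.4 j [-0.5   0.73  1.53  0.    0.88 -2.2 ]
[[-0.01, 1.81, 0.02], [0.2, 0.2, 0.3]]
[[-0.0, 1.81, 0.01], [0.0, 0.2, 0.0]]
[[-0.0, 1.81, 0.01], [0.0, 0.2, 0.0]]
```

{"fn": "apply_moves", "kwargs": {
  "increments": [
    [[0,1.8,0],[0.2,0.3,0.3],0.8],
    [[0,1.8,0],[0,0.2,0],0.8],
    [[0,1.6,0],[0,0,0],0.8],
    [[0,0.2,0],[0,0,0],0.8],
    [[0,0,0],[0,0,0],0.8]
  ]
}}

```text
t: 12.02
eef_pos: [627.2, -269.4, 10.9]
tcp_rot: [-1.568, 0.005, 0.112]
ft_force: [-0.6, 0.3, -0.0]
opening: 0.186
```

```bash
python3 -c "
from h import *
plan(630.4,-267.7,6.2,96.6,3)"
```

```text
at [ 627.2 -269.4   10.9] jaw 96.4 dj 0.2 F [-0.6  0.3 -0. ] op 17.7 t 12.03 j [-0.5   0.8   1.56 -0.    0.79 -2.18]
[[0.11, 0.16, 0.04], [-0.2, -0.1, -0.3]]
[[0.11, 0.16, 0.04], [0.0, -0.1, 0.0]]
[[0.11, 0.16, 0.04], [0.0, -0.1, 0.0]]
```

{"fn": "apply_moves", "kwargs": {
  "increments": [
    [[0.1,0.16,0],[-0.2,0,-0.3],0.8],
    [[0,0.16,0],[0,0,0],0.8],
    [[0,0.1,0],[0,0,0],0.8],
    [[0,0,0],[0,0,0],0.8],
    [[0,0,0],[0,0,0],0.8]
  ]
}}

```text
t: 12.65
eef_pos: [628.9, -269.6, 8.0]
tcp_rot: [-1.573, -0.003, 0.112]
ft_force: [-1.0, -0.2, -0.0]
opening: 0.187
```

```bash
python3 -c "
from h import *
plan(630.4,-267.7,6.2,96.6,1)"
```

```text
at [ 628.9 -269.6    8. ] jaw 96.4 dj 0.2 F [-1.  -0.2 -0. ] op 17.7 t 12.65 j [-0.5   0.81  1.56  0.    0.77 -2.18]
[[0.17, 0.18, 0.18], [0.1, -0.2, 0.2]]
```

{"fn": "apply_moves", "kwargs": {
  "increments": [
    [[0,0.1,0],[0,0,0],0.8],
    [[0,0.08,0],[0,0,0],0.8],
    [[0,0,0],[0,0,0],0.8],
    [[0,0,0],[0,0,0],0.8],
    [[0,0,0],[0,0,0],2.4]
  ]
}}

```text
t: 13.28
eef_pos: [629.0, -269.6, 6.3]
tcp_rot: [-1.573, -0.003, 0.112]
ft_force: [0.1, -0.8, -0.4]
opening: 0.233
```

{"fn": "apply_moves", "kwargs": {
  "increments": [
    [[0,0,0],[0,0,0],3.2],
    [[0,0,0],[0,0,0],3.6],
    [[0,-3,0],[0,0,0],3.6],
    [[0,-5,0],[0,0,0],5],
    [[0,-3,0],[0,0,0],8]
  ]
}}

```text
t: 13.9
eef_pos: [627.6, -269.0, 116.1]
tcp_rot: [-1.57, 0.001, 0.112]
ft_force: [0.2, 0.2, -0.5]
opening: 0.533
```

```bash
python3 -c "
from h import *
plan(453.5,-61,90,49,7)"
```

```text
at [ 627.6 -269.   116.1] jaw 96.4 dj -47.4 F [ 0.2  0.2 -0.5] op 50.7 t 13.9 j [-0.5   0.67  1.5   0.    0.97 -2.18]
[[-2.14, 0.38, 3.23], [-0.1, 6.8, -0.1]]
[[-2.51, 0.37, 2.95], [0.0, 6.8, 0.0]]
[[-2.84, 0.37, 2.64], [0.0, 6.8, 0.0]]
[[-3.13, 0.37, 2.29], [0.0, 6.8, 0.0]]
[[-3.38, 0.37, 1.9], [0.0, 6.8, 0.0]]
[[-3.58, 0.37, 1.49], [0.0, 6.8, 0.0]]
[[-3.73, 0.37, 1.06], [0.0, 6.8, 0.0]]
```

{"fn": "apply_moves", "kwargs": {
  "increments": [
    [[-2.1,0.1,3.2],[0,6.8,0],8],
    [[-2.5,0.1,3.0],[0,6.8,0],8],
    [[-2.8,0.2,2.6],[0,6.8,0],8],
    [[-3.1,0.2,2.3],[0,6.8,0],8],
    [[-3.4,0.2,1.9],[0,6.8,0],8]
  ]
}}

```text
t: 14.52
eef_pos: [503.7, -117.7, 110.7]
tcp_rot: [-1.57, -0.006, -0.502]
ft_force: [-0.2, 0.2, -0.4]
opening: 0.841
```

{"fn": "apply_moves", "kwargs": {
  "increments": [
    [[-3.5,0.4,1.5],[0,6.8,0],8],
    [[-3.0,0.4,0.8],[0,6,0],8],
    [[0,0,0],[0,0,0],8],
    [[0,0,0],[0,0,0],8],
    [[0,0,0],[0,0,0],8]
  ]
}}

```text
t: 15.15
eef_pos: [459.1, -61.4, 103.1]
tcp_rot: [-1.568, -0.007, -0.731]
ft_force: [0.9, -0.3, -0.0]
opening: 0.845
```

```bash
python3 -c "
from h import *
wrects(['black'],'w4.png')
plan(453.5,-61,30,49,3)
p=read_camera('top'); save(p,'t2.png',(170,60,460,260),2.7)"
```

```text
black [278. 217.] ctr 452.7 -61.5 size 78.4 43.4 yaw -41.1
at [459.2 -61.5 103.1] jaw 48.1 dj 0.9 F [ 0.6 -0.4  0.3] op 79.9 t 15.2 j [-0.28  0.43  2.07 -0.    0.63 -1.11]
[[-0.17, 2.43, -0.12], [-0.2, -0.3, 0.4]]
[[-0.15, 2.44, -0.11], [0.0, -0.3, 0.0]]
[[-0.15, 2.44, -0.11], [0.0, -0.3, 0.0]]
```

View pics/w4.png

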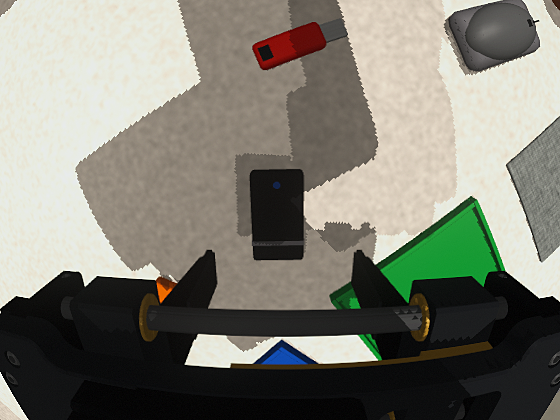

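View pics/t2.png

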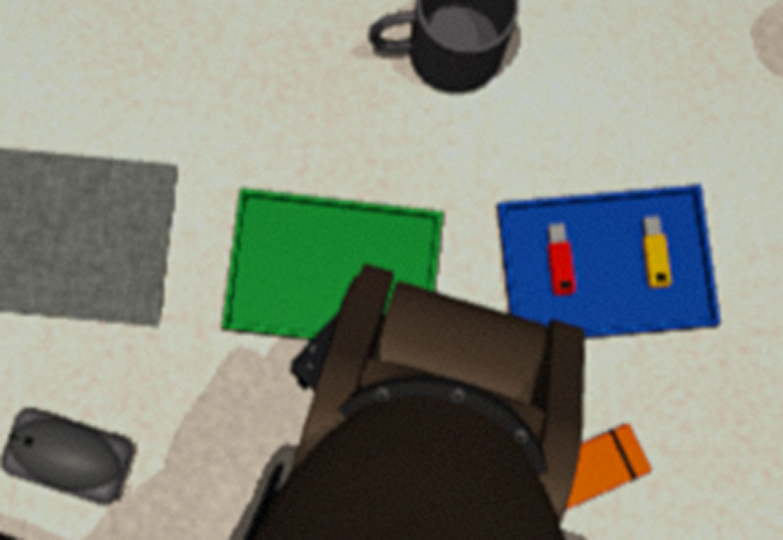

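Both sticks lie flat and apart in the blue tray, red at (562,260) and yellow at (655,252). The black drive is centred between the fingers at (277,214), size 78×43 mm.

{"fn": "apply_moves", "kwargs": {
  "increments": [
    [[-0.17,2.4,-0.12],[-0.2,-0.3,0.4],8],
    [[-0.15,2.4,-0.12],[0,-0.3,0],8],
    [[-0.15,2.3,-0.1],[0,-0.3,0],8],
    [[0,0,0],[0,0,0],8],
    [[0,0,0],[0,0,0],8]
  ]
}}

```text
t: 15.88
eef_pos: [455.4, -62.9, 30.9]
tcp_rot: [-1.571, -0.003, -0.716]
ft_force: [0.3, -1.4, -0.2]
opening: 0.84
```

```bash
python3 -c "
from h import *
plan(452.8,-61.5,2.5,49,3)"
```

```text
at [455.4 -62.9  30.9] jaw 49.0 dj 0.0 F [ 0.3 -1.4 -0.2] op 79.8 t 15.88 j [-0.28  0.57  2.13 -0.    0.45 -1.13]
[[-0.1, 0.95, -0.02], [-0.0, -0.0, 0.1]]
[[-0.1, 0.95, -0.02], [0.0, -0.0, 0.0]]
[[-0.1, 0.95, -0.02], [0.0, -0.0, 0.0]]
```

{"fn": "apply_moves", "kwargs": {
  "increments": [
    [[-0.1,0.95,0],[0,0,0],8],
    [[-0.1,0.95,0],[0,0,0],8],
    [[-0.1,0.9,0],[0,0,0],7],
    [[0,0,0],[0,0,0],6],
    [[0,0,0],[0,0,0],3.5]
  ]
}}

```text
t: 16.5
eef_pos: [454.0, -61.1, 2.3]
tcp_rot: [-1.57, -0.005, -0.716]
ft_force: [0.4, 0.2, 0.6]
opening: 0.581
```

{"fn": "apply_moves", "kwargs": {
  "increments": [
    [[0,0,0],[0,0,0],3],
    [[0,0,0],[0,0,0],3],
    [[0,0,0],[0,0,0],3],
    [[0,0,0],[0,0,0],3],
    [[0,0,0],[0,0,0],3]
  ]
}}

```text
t: 17.12
eef_pos: [454.1, -61.2, 2.7]
tcp_rot: [-1.569, -0.005, -0.716]
ft_force: [-0.7, 0.5, -1.8]
opening: 0.463
```

```bash
python3 -c "
from h import *
t=np.radians(-5.5)
for o in(37,-37): print((615.5-o*np.sin(t)).round(1),(-3.2+o*np.cos(t)).round(1))
plan(615.5-37*np.sin(t),-3.2+37*np.cos(t),60,84.5,5)"
```

```text
619.0 33.6
612.0 -40.0
at [454.1 -61.2   2.7] jaw 49.0 dj 35.5 F [-0.7  0.5 -1.8] op 44.0 t 17.12 j [-0.28  0.62  2.15 -0.    0.37 -1.13]
[[1.25, -1.13, 3.6], [-0.1, -7.1, 0.3]]
[[1.68, -1.15, 3.41], [0.0, -7.1, 0.0]]
[[2.09, -1.15, 3.18], [0.0, -7.1, 0.0]]
[[2.47, -1.15, 2.9], [0.0, -7.1, 0.0]]
[[2.8, -1.15, 2.57], [0.0, -7.1, 0.0]]
```

{"fn": "apply_moves", "kwargs": {
  "increments": [
    [[0,-3.5,0],[0,0,0],3],
    [[1.2,-2.5,3.5],[0,-7,0],3],
    [[1.7,0,3.4],[0,-7,0],3],
    [[2.1,0,3.2],[0,-7,0],3],
    [[2.5,0,2.9],[0,-7,0],3]
  ]
}}

```text
t: 17.75
eef_pos: [587.1, 15.6, 65.3]
tcp_rot: [-1.572, -0.003, -0.216]
ft_force: [-0.2, -0.6, -1.2]
opening: 0.462
```

```bash
python3 -c "
from h import *
plan(619,33.6,50,84.5,3)"
```

```text
at [587.1  15.6  65.3] jaw 77.6 dj 6.9 F [-0.2 -0.6 -1.2] op 43.9 t 17.75 j [-0.09  0.62  1.79 -0.    0.72 -1.44]
[[0.91, 0.51, 0.81], [0.1, -2.3, 0.2]]
[[0.94, 0.51, 0.78], [0.0, -2.3, 0.0]]
[[0.97, 0.51, 0.74], [0.0, -2.3, 0.0]]
```

{"fn": "apply_moves", "kwargs": {
  "increments": [
    [[0.9,0.5,0.7],[0.1,-2,0.2],3],
    [[0.9,0.5,0.6],[0,-2,0],3],
    [[0.8,0.5,0.4],[0,-2,0],3],
    [[0,0,0],[0,0,0],3],
    [[0,0,0],[0,0,0],3]
  ]
}}

```text
t: 18.38
eef_pos: [616.1, 28.1, 48.3]
tcp_rot: [-1.57, 0.003, -0.107]
ft_force: [-0.4, 0.5, -0.6]
opening: 0.458
```

```bash
python3 -c "
from h import *
plan(619,33.6,20,84.5,3)"
```

```text
at [616.1  28.1  48.3] jaw 83.9 dj 0.6 F [-0.4  0.5 -0.6] op 43.5 t 18.38 j [-0.06  0.68  1.72  0.    0.74 -1.53]
[[0.08, 0.94, 0.19], [-0.0, -0.2, -0.2]]
[[0.08, 0.94, 0.19], [0.0, -0.2, 0.0]]
[[0.08, 0.94, 0.19], [0.0, -0.2, 0.0]]
```

{"fn": "apply_moves", "kwargs": {
  "increments": [
    [[0.08,0.9,0.2],[0,-0.2,-0.2],3],
    [[0.08,0.9,0.2],[0,-0.2,0],3],
    [[0.08,0.9,0.2],[0,-0.2,0],3],
    [[0,0.3,0],[0,0,0],3],
    [[0,0,0],[0,0,0],3]
  ]
}}

```text
t: 19.0
eef_pos: [618.6, 33.8, 16.0]
tcp_rot: [-1.57, -0.0, -0.097]
ft_force: [0.1, -0.2, -1.2]
opening: 0.458
```

```bash
python3 -c "
from h import *
plan(619,33.6,7,84.5,3)"
```

```text
at [618.6  33.8  16. ] jaw 84.4 dj 0.1 F [ 0.1 -0.2 -1.2] op 43.5 t 19.0 j [-0.05  0.73  1.73  0.    0.68 -1.53]
[[0.02, 0.3, -0.01], [-0.0, -0.0, 0.0]]
[[0.02, 0.3, -0.01], [0.0, -0.0, 0.0]]
[[0.02, 0.3, -0.01], [0.0, -0.0, 0.0]]
```

{"fn": "apply_moves", "kwargs": {
  "increments": [
    [[0,0.3,0],[0,0,0],3],
    [[0,0.3,0],[0,0,0],3],
    [[0,0.15,0],[0,0,0],3],
    [[0,0.05,0],[0,0,0],3],
    [[0,0,0],[0,0,0],3]
  ]
}}

```text
t: 19.62
eef_pos: [618.9, 33.7, 8.0]
tcp_rot: [-1.57, -0.001, -0.097]
ft_force: [0.4, 0.8, -0.6]
opening: 0.458
```

```bash
python3 -c "
from h import *
plan(619,33.6,6.7,84.5,1)"
```

```text
at [618.9  33.7   8. ] jaw 84.4 dj 0.1 F [ 0.4  0.8 -0.6] op 43.5 t 19.62 j [-0.05  0.74  1.74  0.    0.66 -1.53]
[[0.01, 0.13, -0.01], [-0.0, -0.1, 0.1]]
```

{"fn": "apply_moves", "kwargs": {
  "increments": [
    [[0,0.08,0],[0,0,0],3],
    [[0,0.05,0],[0,0,0],3],
    [[0,0,0],[0,0,0],3],
    [[0,0,0],[0,0,0],3],
    [[0,0,0],[0,0,0],4.8]
  ]
}}

```text
t: 20.25
eef_pos: [619.0, 33.7, 6.9]
tcp_rot: [-1.57, -0.002, -0.097]
ft_force: [-0.1, 0.6, -0.7]
opening: 0.495
```

{"fn": "apply_moves", "kwargs": {
  "increments": [
    [[0,0,0],[0,0,0],5.1],
    [[0,0,0],[0,0,0],5.3],
    [[0,-3,0],[0,0,0],5.3],
    [[0,-4,0],[0,0,0],5.3],
    [[0,-2,0],[0,0,0],8]
  ]
}}

```text
t: 20.88
eef_pos: [618.2, 33.7, 97.9]
tcp_rot: [-1.57, 0.001, -0.097]
ft_force: [0.1, 0.5, -0.9]
opening: 0.616
```

```bash
python3 -c "
from h import *
plan(458,-217,90,25.6,8)"
```

```text
at [618.2  33.7  97.9] jaw 84.4 dj -58.8 F [ 0.1  0.5 -0.9] op 58.5 t 20.88 j [-0.05  0.61  1.69  0.    0.84 -1.53]
[[-1.69, 0.1, -3.31], [-0.0, 7.4, -0.1]]
[[-1.25, 0.1, -3.5], [0.0, 7.4, 0.0]]
[[-0.79, 0.1, -3.63], [0.0, 7.4, 0.0]]
[[-0.32, 0.1, -3.71], [0.0, 7.4, 0.0]]
[[0.16, 0.1, -3.72], [0.0, 7.4, 0.0]]
[[0.63, 0.1, -3.67], [0.0, 7.4, 0.0]]
[[1.09, 0.1, -3.55], [0.0, 7.4, 0.0]]
[[1.54, 0.1, -3.39], [0.0, 7.4, 0.0]]
```

{"fn": "apply_moves", "kwargs": {
  "increments": [
    [[-1.7,0.1,-3.3],[0,7.4,0],8],
    [[-1.25,0.1,-3.5],[0,7.4,0],8],
    [[-0.8,0.1,-3.6],[0,7.4,0],8],
    [[-0.3,0.1,-3.7],[0,7.4,0],8],
    [[0.15,0.1,-3.7],[0,7.4,0],8]
  ]
}}

```text
t: 21.5
eef_pos: [516.3, -124.1, 95.2]
tcp_rot: [-1.568, -0.004, -0.759]
ft_force: [0.1, 0.4, -1.0]
opening: 0.841
```

{"fn": "apply_moves", "kwargs": {
  "increments": [
    [[0.6,0.1,-3.6],[0,7.4,0],8],
    [[1.1,0.1,-3.5],[0,7.4,0],8],
    [[1.2,0.1,-2.6],[0,6,0],8],
    [[0,0,0],[0,0,0],8],
    [[0,0,0],[0,0,0],8]
  ]
}}

```text
t: 22.12
eef_pos: [457.0, -212.6, 92.6]
tcp_rot: [-1.566, -0.004, -1.136]
ft_force: [0.6, -0.0, 0.5]
opening: 0.843
```

```bash
python3 -c "
from h import *
wrects(['ora'])
plan(458,-217,30,25.6,3)"
```

```text
ora [281. 267.] ctr 471.3 -246.0 size 42.9 13.2 yaw 24.9
ora [280. 219.] ctr 454.0 -208.9 size 61.5 43.1 yaw -64.6
at [ 457.1 -212.5   92.6] jaw 24.9 dj 0.7 F [-0.3 -0.5  0.5] op 79.7 t 22.18 j [-0.57  0.49  1.98  0.    0.66 -1.  ]
[[0.14, 2.09, -0.05], [-0.3, -0.2, 0.2]]
[[0.15, 2.09, -0.04], [0.0, -0.2, 0.0]]
[[0.15, 2.09, -0.04], [0.0, -0.2, 0.0]]
```

{"fn": "apply_moves", "kwargs": {
  "increments": [
    [[0.14,2.1,-0.05],[-0.3,-0.2,0.2],8],
    [[0.15,2.1,-0.05],[0,-0.2,0],8],
    [[0.1,2.0,-0.05],[0,-0.2,0],8],
    [[0,0,0],[0,0,0],8],
    [[0,0,0],[0,0,0],8]
  ]
}}

```text
t: 22.8
eef_pos: [460.6, -213.4, 30.1]
tcp_rot: [-1.57, -0.002, -1.115]
ft_force: [0.3, 0.1, -0.3]
opening: 0.839
```

```bash
python3 -c "
from h import *
plan(457.7,-216.8,2.5,25.5,3)"
```

```text
at [ 460.6 -213.4   30.1] jaw 26.1 dj -0.6 F [ 0.3  0.1 -0.3] op 79.7 t 22.8 j [-0.56  0.61  2.01 -0.    0.52 -1.02]
[[0.06, 0.92, -0.14], [-0.1, 0.2, 0.1]]
[[0.06, 0.92, -0.14], [0.0, 0.2, 0.0]]
[[0.06, 0.92, -0.14], [0.0, 0.2, 0.0]]
```

{"fn": "apply_moves", "kwargs": {
  "increments": [
    [[0.06,0.92,-0.15],[0,0.2,0],8],
    [[0.05,0.92,-0.15],[0,0.2,0],8],
    [[0,0.88,-0.1],[0,0,0],7],
    [[0,0,0],[0,0,0],6],
    [[0,0,0],[0,0,0],3.5]
  ]
}}

```text
t: 23.42
eef_pos: [458.0, -216.5, 2.2]
tcp_rot: [-1.569, -0.004, -1.122]
ft_force: [0.2, 0.2, -0.3]
opening: 0.586
```

{"fn": "apply_moves", "kwargs": {
  "increments": [
    [[0,0,0],[0,0,0],3],
    [[0,0,0],[0,0,0],3],
    [[0,0,0],[0,0,0],3],
    [[0,0,0],[0,0,0],3],
    [[0,0,0],[0,0,0],3]
  ]
}}

```text
t: 24.05
eef_pos: [458.1, -216.5, 2.6]
tcp_rot: [-1.569, -0.004, -1.122]
ft_force: [-0.1, 0.1, -0.7]
opening: 0.461
```

```bash
python3 -c "
from h import *
plan(612,-40,60,84.5,6)"
```

```text
at [ 458.1 -216.5    2.6] jaw 25.7 dj 58.8 F [-0.1  0.1 -0.7] op 43.8 t 24.05 j [-0.57  0.66  2.03 -0.    0.45 -1.02]
[[-1.53, -0.96, 3.59], [-0.1, -9.8, 0.2]]
[[-0.9, -0.96, 3.8], [0.0, -9.8, 0.0]]
[[-0.24, -0.96, 3.9], [0.0, -9.8, 0.0]]
[[0.42, -0.96, 3.88], [0.0, -9.8, 0.0]]
[[1.08, -0.96, 3.75], [0.0, -9.8, 0.0]]
[[1.7, -0.96, 3.51], [0.0, -9.8, 0.0]]
```

{"fn": "apply_moves", "kwargs": {
  "increments": [
    [[0,-3.5,0],[0,0,0],3],
    [[-1.5,-3.0,3.5],[0,-9.8,0],3],
    [[-0.9,0,3.8],[0,-9.8,0],3],
    [[-0.25,0,3.9],[0,-9.8,0],3],
    [[0.4,0,3.8],[0,-9.8,0],3]
  ]
}}

```text
t: 24.68
eef_pos: [560.3, -97.7, 70.0]
tcp_rot: [-1.571, -0.004, -0.422]
ft_force: [-0.3, -0.4, -0.7]
opening: 0.46
```

```bash
python3 -c "
from h import *
plan(612,-40,60,84.5,3)"
```

```text
at [560.3 -97.7  70. ] jaw 65.8 dj 18.7 F [-0.3 -0.4 -0.7] op 43.7 t 24.68 j [-0.29  0.6   1.84 -0.    0.7  -1.44]
[[0.78, 0.34, 2.46], [0.0, -6.2, 0.2]]
[[1.05, 0.33, 2.36], [0.0, -6.2, 0.0]]
[[1.3, 0.33, 2.23], [0.0, -6.2, 0.0]]
```

{"fn": "apply_moves", "kwargs": {
  "increments": [
    [[0.8,0.3,2.3],[0,-6,0.2],3],
    [[1.0,0.3,2.2],[0,-6,0],3],
    [[1.2,0.3,2.0],[0,-5,0],3],
    [[0,0,0],[0,0,0],3],
    [[0,0,0],[0,0,0],3]
  ]
}}

```text
t: 25.3
eef_pos: [610.7, -41.0, 60.3]
tcp_rot: [-1.571, 0.0, -0.111]
ft_force: [-0.9, -0.3, -0.7]
opening: 0.464
```

```bash
python3 -c "
from h import *
plan(612,-40,22,84.5,3)
p=read_camera('wrist');save(p,'w5.png')"
```

```text
at [610.7 -41.   60.3] jaw 83.6 dj 0.9 F [-0.9 -0.3 -0.7] op 44.1 t 25.3 j [-0.17  0.66  1.73 -0.    0.75 -1.63]
[[0.04, 1.28, 0.04], [0.0, -0.3, -0.0]]
[[0.04, 1.28, 0.04], [0.0, -0.3, 0.0]]
[[0.04, 1.28, 0.04], [0.0, -0.3, 0.0]]
```

View pics/w5.png

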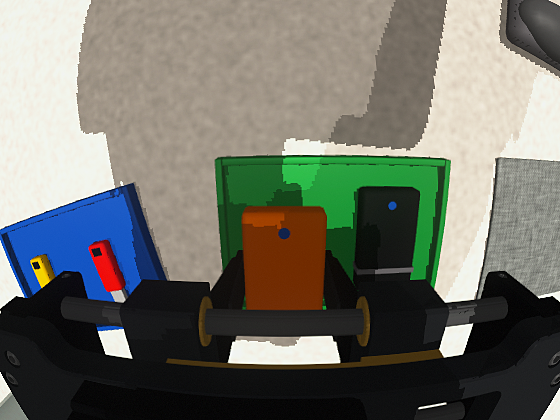

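The black drive sits square in the right half of the green tray at (388,232), and the held orange drive lines up with the left half at (284,258). Lowering.

{"fn": "apply_moves", "kwargs": {
  "increments": [
    [[0.04,1.3,0.04],[0,-0.3,0],3],
    [[0.04,1.3,0.04],[0,-0.3,0],3],
    [[0.04,1.3,0.04],[0,-0.2,0],3],
    [[0,0.4,0],[0,0,0],3],
    [[0,0,0],[0,0,0],3]
  ]
}}

```text
t: 25.98
eef_pos: [610.9, -41.5, 13.6]
tcp_rot: [-1.571, 0.002, -0.1]
ft_force: [-0.7, -0.6, -0.5]
opening: 0.461
```

```bash
python3 -c "
from h import *
plan(612,-40,6.8,84.5,3)"
```

```text
at [610.9 -41.5  13.6] jaw 84.3 dj 0.2 F [-0.7 -0.6 -0.5] op 43.8 t 25.98 j [-0.18  0.73  1.75 -0.    0.67 -1.65]
[[0.03, 0.23, 0.05], [0.0, -0.1, -0.1]]
[[0.03, 0.23, 0.05], [0.0, -0.1, 0.0]]
[[0.03, 0.23, 0.05], [0.0, -0.1, 0.0]]
```

{"fn": "apply_moves", "kwargs": {
  "increments": [
    [[0.03,0.25,0.05],[0,0,0],3],
    [[0,0.2,0.05],[0,0,0],3],
    [[0,0.1,0],[0,0,0],3],
    [[0,0.05,0],[0,0,0],3],
    [[0,0,0],[0,0,0],3]
  ]
}}

```text
t: 26.6
eef_pos: [611.8, -40.4, 8.2]
tcp_rot: [-1.572, 0.0, -0.1]
ft_force: [-0.6, -0.3, -0.8]
opening: 0.461
```

```bash
python3 -c "
from h import *
plan(612,-40,6.8,84.5,1)"
```

```text
at [611.8 -40.4   8.2] jaw 84.3 dj 0.2 F [-0.6 -0.3 -0.8] op 43.8 t 26.6 j [-0.17  0.73  1.75 -0.    0.66 -1.64]
[[0.01, 0.14, 0.04], [0.0, -0.2, -0.0]]
```

{"fn": "apply_moves", "kwargs": {
  "increments": [
    [[0,0.1,0],[0,0,0],3],
    [[0,0.05,0],[0,0,0],3],
    [[0,0,0],[0,0,0],3],
    [[0,0,0],[0,0,0],3],
    [[0,0,0],[0,0,0],4.8]
  ]
}}

```text
t: 27.22
eef_pos: [612.0, -40.5, 6.8]
tcp_rot: [-1.572, -0.0, -0.1]
ft_force: [0.4, 1.0, -0.2]
opening: 0.495
```

{"fn": "apply_moves", "kwargs": {
  "increments": [
    [[0,0,0],[0,0,0],5.1],
    [[0,0,0],[0,0,0],5.3],
    [[0,-3,0],[0,0,0],5.3],
    [[0,-4.5,0],[0,0,0],5.3],
    [[0,-3.5,0],[0,0,0],8]
  ]
}}

```text
t: 27.85
eef_pos: [610.9, -40.3, 117.2]
tcp_rot: [-1.571, 0.005, -0.1]
ft_force: [0.1, 0.1, 0.1]
opening: 0.617
```

```bash
python3 -c "
from h import *
plan(456,210,125,-16.4,10)"
```

```text
at [610.9 -40.3 117.2] jaw 84.3 dj -100.7 F [0.1 0.1 0.1] op 58.6 t 27.85 j [-0.17  0.58  1.69 -0.    0.88 -1.64]
[[-1.79, -0.07, 2.34], [0.0, 10.1, -0.3]]
[[-2.17, -0.08, 1.99], [0.0, 10.1, 0.0]]
[[-2.49, -0.08, 1.58], [0.0, 10.1, 0.0]]
[[-2.72, -0.08, 1.12], [0.0, 10.1, 0.0]]
[[-2.88, -0.08, 0.62], [0.0, 10.1, 0.0]]
[[-2.94, -0.08, 0.11], [0.0, 10.1, 0.0]]
[[-2.92, -0.08, -0.4], [0.0, 10.1, 0.0]]
[[-2.8, -0.08, -0.91], [0.0, 10.1, 0.0]]
[[-2.6, -0.08, -1.38], [0.0, 10.1, 0.0]]
[[-2.32, -0.08, -1.82], [0.0, 10.1, 0.0]]
```

{"fn": "apply_moves", "kwargs": {
  "increments": [
    [[-1.8,-0.3,2.3],[0,10,0],9.4],
    [[-2.2,-0.2,2.0],[0,10,0],9.4],
    [[-2.5,-0.1,1.6],[0,10,0],9.4],
    [[-2.7,0,1.1],[0,10,0],9.4],
    [[-2.9,0,0.6],[0,10,0],9.4]
  ]
}}

```text
t: 28.48
eef_pos: [533.6, 87.1, 127.1]
tcp_rot: [-1.569, -0.002, -1.002]
ft_force: [-0.0, -0.2, 0.7]
opening: 0.988
```

{"fn": "apply_moves", "kwargs": {
  "increments": [
    [[-2.9,0,0.1],[0,10,0],9.4],
    [[-2.9,0,-0.4],[0,10,0],9.4],
    [[-2.7,0,-0.9],[0,10,0],9.4],
    [[-2.4,0,-1.3],[0,10,0],9.4],
    [[-1.5,0,-1.2],[0,7,0],9.4]
  ]
}}

```text
t: 29.1
eef_pos: [463.7, 206.3, 127.6]
tcp_rot: [-1.567, 0.001, -1.851]
ft_force: [-0.5, -0.2, -0.3]
opening: 0.992
```

{"fn": "apply_moves", "kwargs": {
  "increments": [
    [[0,0,0],[0,0,0],9.4],
    [[0,0,0],[0,0,0],9.4],
    [[0,0,0],[0,0,0],9.4],
    [[0,0,0],[0,0,0],9.4],
    [[0,0,0],[0,0,0],9.4]
  ]
}}

```text
t: 29.72
eef_pos: [464.4, 205.4, 127.7]
tcp_rot: [-1.567, 0.001, -1.845]
ft_force: [0.5, -0.1, -0.2]
opening: 0.99
```

```bash
python3 -c "
from h import *
s=readout.state(); p=read_camera('wrist'); save(p,'w6.png')
M=Rt(s); m=np.array(p['mount'])
for d in nets.mark_of(p,'mouse')+nets.mark_of(p,'mat')+nets.mark_of(p,'cup'): print(d['confidence'],(s['eef_pos']+M@(m@np.array([*d['point'],1]))[:3]).round(1))
plan(456,210,60,-16.4,3)"
```

```text
0.78 [460. 210.  -1.]
0.69 [646.8 226.2  -0.8]
0.91 [474.  349.7  -1.5]
at [464.2 205.7 127.8] jaw -15.7 dj -0.7 F [0.3 0.2 0.5] op 93.7 t 29.93 j [ 0.29  0.44  1.94 -0.    0.76  0.56]
[[-0.06, 2.26, -0.31], [-0.2, 0.2, -0.0]]
[[-0.06, 2.26, -0.3], [0.0, 0.2, 0.0]]
[[-0.06, 2.26, -0.3], [0.0, 0.2, 0.0]]
```

View pics/w6.png

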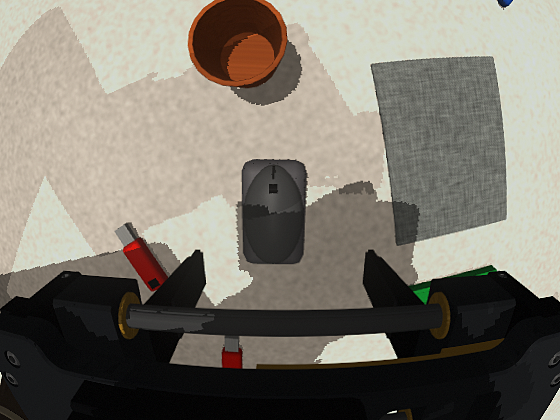

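The mouse spans columns 242–306 and rows 159–263, with its wheel toward the cup. The cup is at (238,42) and the mat's corners are (372,63), (493,57), (507,215) and (397,244). Converting these to world.

```bash
python3 -c "
from h import *
s=readout.state(); p=read_camera('wrist')
for u in[(242,211),(306,211),(274,159),(274,263)]: print(wray(p,s,u,11).round(1))
w=np.array([wray(p,s,u,4)[:2] for u in[(372,63),(493,57),(507,215),(397,244)]]); print(w.round(1)); print(cv2.minAreaRect(w.astype(np.float32)),w.mean(0))
h=cv2.cvtColor(p['img'],cv2.COLOR_RGB2GRAY)[150:270,225:325]
"
```

```text
[429.4 218.8  11. ]
[485.9 202.9  11. ]
[470.9 256.5  11. ]
[443.1 160.9  11. ]
[[580.5 319.2]
 [717.4 307.7]
 [706.  135.3]
 [566.6 142.5]]
((643.0784301757812, 225.4071044921875), (177.27867126464844, 139.55311584472656), 85.50182342529297) [642.59547795 226.20487445]
```

{"fn": "apply_moves", "kwargs": {
  "increments": [
    [[-0.1,2.7,-0.3],[-0.2,0.2,0],9.4],
    [[-0.1,2.7,-0.3],[0,0.2,0],9.4],
    [[-0.1,2.6,-0.2],[0,0.1,0],9.4],
    [[0,0,0],[0,0,0],9.4],
    [[0,0,0],[0,0,0],9.4]
  ]
}}

```text
t: 30.6
eef_pos: [458.4, 211.4, 47.1]
tcp_rot: [-1.568, 0.002, -1.853]
ft_force: [0.8, -0.7, -0.2]
opening: 0.989
```

```bash
python3 -c "
from h import *
plan(457.3,209.8,3,-16.2,4)"
```

```text
at [458.4 211.4  47.1] jaw -16.2 dj -0.0 F [ 0.8 -0.7 -0.2] op 93.9 t 30.6 j [0.3  0.57 2.01 0.   0.56 0.58]
[[0.05, 1.1, -0.02], [-0.2, 0.0, -0.1]]
[[0.05, 1.1, -0.02], [0.0, 0.0, 0.0]]
[[0.05, 1.1, -0.02], [0.0, 0.0, 0.0]]
[[0.05, 1.1, -0.02], [0.0, 0.0, 0.0]]
```

{"fn": "apply_moves", "kwargs": {
  "increments": [
    [[0.05,1.1,0],[-0.2,0,-0.1],9.4],
    [[0.05,1.1,0],[0,0,0],9.4],
    [[0,1.1,0],[0,0,0],9.4],
    [[0,1.05,0],[0,0,0],9.4],
    [[0,0,0],[0,0,0],8]
  ]
}}

```text
t: 31.22
eef_pos: [459.1, 210.5, 2.0]
tcp_rot: [-1.569, 0.002, -1.853]
ft_force: [0.4, 0.2, -0.4]
opening: 0.932
```

{"fn": "apply_moves", "kwargs": {
  "increments": [
    [[0,0,0],[0,0,0],7],
    [[0,0,0],[0,0,0],6],
    [[0,0,0],[0,0,0],4.5],
    [[0,0,0],[0,0,0],4.5],
    [[0,0,0],[0,0,0],4.5]
  ]
}}

```text
t: 31.85
eef_pos: [459.3, 210.6, 2.6]
tcp_rot: [-1.569, 0.002, -1.853]
ft_force: [-0.5, 0.6, -0.6]
opening: 0.608
```

{"fn": "apply_moves", "kwargs": {
  "increments": [
    [[0,0,0],[0,0,0],4.5],
    [[0,0,0],[0,0,0],4.5],
    [[0,0,0],[0,0,0],4.5],
    [[0,-1.5,0],[0,0,0],4.5],
    [[0,-1.5,0],[0,0,0],4.5]
  ]
}}

```text
t: 32.48
eef_pos: [458.8, 210.4, 33.7]
tcp_rot: [-1.57, 0.001, -1.853]
ft_force: [-0.4, -0.8, -1.7]
opening: 0.611
```

```bash
python3 -c "
from h import *
plan(643,224,60,-4,5)"
```

```text
at [458.8 210.4  33.7] jaw -16.2 dj 12.2 F [-0.4 -0.8 -1.7] op 58.0 t 32.48 j [0.3  0.6  2.02 0.   0.53 0.58]
[[-1.29, -0.52, 3.46], [-0.0, -2.4, -0.1]]
[[-1.14, -0.53, 3.51], [0.0, -2.4, 0.0]]
[[-0.99, -0.53, 3.56], [0.0, -2.4, 0.0]]
[[-0.84, -0.53, 3.6], [0.0, -2.4, 0.0]]
[[-0.68, -0.53, 3.63], [0.0, -2.4, 0.0]]
```

{"fn": "apply_moves", "kwargs": {
  "increments": [
    [[-1.2,-1.5,3.4],[0,-2.4,0],4.5],
    [[-1.1,-1.0,3.5],[0,-2.4,0],4.5],
    [[-1.0,0,3.5],[0,-2.4,0],4.5],
    [[-0.9,0,3.5],[0,-2.4,0],4.5],
    [[-0.7,0,3.3],[0,-2.4,0],4.5]
  ]
}}

```text
t: 33.1
eef_pos: [641.3, 225.4, 68.9]
tcp_rot: [-1.565, 0.003, -1.636]
ft_force: [0.5, 0.3, 0.3]
opening: 0.608
```

{"fn": "apply_moves", "kwargs": {
  "increments": [
    [[0,0,0],[0,0,0],4.5],
    [[0,0,0],[0,0,0],4.5],
    [[0,0,0],[0,0,0],4.5],
    [[0,0,0],[0,0,0],4.5],
    [[0,0,0],[0,0,0],4.5]
  ]
}}

```text
t: 33.72
eef_pos: [640.4, 225.4, 71.6]
tcp_rot: [-1.564, 0.003, -1.637]
ft_force: [-0.0, 0.5, -1.1]
opening: 0.614
```

```bash
python3 -c "
from h import *
plan(643,224,30,-4,3)
p=read_camera('wrist'); save(p,'w7.png')"
```

```text
at [640.4 225.4  71.6] jaw -3.8 dj -0.2 F [-0.   0.5 -1.1] op 58.3 t 33.73 j [0.24 0.72 1.55 0.   0.87 0.31]
[[0.04, 1.39, 0.08], [-0.4, 0.1, -0.2]]
[[0.04, 1.39, 0.09], [0.0, 0.1, 0.0]]
[[0.04, 1.39, 0.09], [0.0, 0.1, 0.0]]
```

View pics/w7.png

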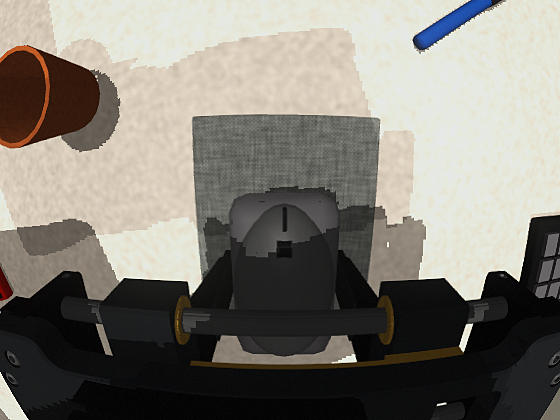

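The mouse is held straight over the mat. The mat's far edge runs from (192,118) to (380,117), midpoint 286, and the mouse's mid column is about 284. I'll check the centre from that edge.

```bash
python3 -c "
from h import *
s=readout.state(); p=read_camera('wrist')
a,b=[wray(p,s,u,4) for u in[(192,118),(380,117)]]; m=(a+b)/2; e=(b-a)/np.linalg.norm(b-a); n=np.array([e[1],-e[0],0]); n*=-np.sign(n[1]); print(a,b,np.linalg.norm(b-a),m+90*n,np.degrees(np.arctan2(e[1],e[0])))
plan(643,224.5,20,-4,3)"
```

```text
[580.39895987 317.60725657   4.        ] [718.87308614 309.37996122   4.        ] 138.71831902908326 [644.2981802  223.65204038   4.        ] -3.4001716718027635
at [640.6 225.4  71.6] jaw -3.8 dj -0.2 F [ 0.6 -0.  -1. ] op 57.3 t 33.83 j [0.24 0.72 1.55 0.   0.87 0.31]
[[0.03, 1.72, 0.07], [-0.4, 0.1, -0.2]]
[[0.02, 1.72, 0.08], [0.0, 0.1, 0.0]]
[[0.02, 1.72, 0.08], [0.0, 0.1, 0.0]]
```

{"fn": "apply_moves", "kwargs": {
  "increments": [
    [[0,1.7,0.1],[-0.4,0,-0.2],4.5],
    [[0,1.7,0.1],[0,0,0],4.5],
    [[0,1.6,0.1],[0,0,0],4.5],
    [[0,0,0],[0,0,0],4.5],
    [[0,0,0],[0,0,0],4.5]
  ]
}}

```text
t: 34.45
eef_pos: [643.2, 224.9, 16.1]
tcp_rot: [-1.574, -0.001, -1.637]
ft_force: [-0.6, -0.9, -0.5]
opening: 0.608
```

```bash
python3 -c "
from h import *
plan(643.5,225,6.8,-4,3)"
```

```text
at [643.2 224.9  16.1] jaw -3.8 dj -0.2 F [-0.6 -0.9 -0.5] op 57.8 t 34.45 j [ 0.24  0.79  1.56 -0.    0.79  0.31]
[[-0.0, 0.31, 0.01], [0.2, 0.1, 0.1]]
[[-0.0, 0.31, 0.01], [0.0, 0.1, 0.0]]
[[-0.0, 0.31, 0.01], [0.0, 0.1, 0.0]]
```

{"fn": "apply_moves", "kwargs": {
  "increments": [
    [[0,0.3,0],[0.2,0,0.1],4.5],
    [[0,0.3,0],[0,0,0],4.5],
    [[0,0.15,0],[0,0,0],4.5],
    [[0,0.08,0],[0,0,0],4.5],
    [[0,0,0],[0,0,0],4.5]
  ]
}}

```text
t: 35.08
eef_pos: [643.7, 225.1, 8.7]
tcp_rot: [-1.568, 0.001, -1.637]
ft_force: [-0.2, -0.8, -0.7]
opening: 0.604
```

```bash
python3 -c "
from h import *
plan(643.5,225,6.8,-4,1)"
```

```text
at [643.7 225.1   8.7] jaw -3.8 dj -0.2 F [-0.2 -0.8 -0.7] op 57.4 t 35.08 j [0.24 0.8  1.57 0.   0.77 0.31]
[[0.01, 0.19, -0.02], [-0.1, 0.2, -0.1]]
```

{"fn": "apply_moves", "kwargs": {
  "increments": [
    [[0,0.1,0],[0,0,0],4.5],
    [[0,0.08,0],[0,0,0],4.5],
    [[0,0.04,0],[0,0,0],4.5],
    [[0,0,0],[0,0,0],4.5],
    [[0,0,0],[0,0,0],4.5]
  ]
}}

```text
t: 35.7
eef_pos: [643.8, 225.1, 6.5]
tcp_rot: [-1.568, 0.001, -1.637]
ft_force: [-0.5, 0.1, -0.2]
opening: 0.611
```

{"fn": "apply_moves", "kwargs": {
  "increments": [
    [[0,0,0],[0,0,0],6.2],
    [[0,0,0],[0,0,0],7],
    [[0,0,0],[0,0,0],8.5],
    [[0,0,0],[0,0,0],9.4],
    [[0,0,0],[0,0,0],9.4]
  ]
}}

```text
t: 36.33
eef_pos: [644.0, 225.2, 6.8]
tcp_rot: [-1.568, 0.001, -1.637]
ft_force: [-0.0, -0.9, 0.2]
opening: 0.967
```

{"fn": "apply_moves", "kwargs": {
  "increments": [
    [[0,-3,0],[0,0,0],9.4],
    [[0,-5,0],[0,0,0],9.4],
    [[0,-5,0],[0,0,0],9.4],
    [[0,-4,0],[0,0,0],9.4],
    [[0,0,0],[0,0,0],9.4]
  ]
}}

```text
t: 36.95
eef_pos: [643.2, 224.9, 181.3]
tcp_rot: [-1.569, 0.001, -1.637]
ft_force: [0.2, -1.4, -0.4]
opening: 0.986
```

```bash
python3 -c "
from h import *
plan(450,300,200,-4,5)"
```

```text
at [643.2 224.9 181.3] jaw -3.8 dj -0.2 F [ 0.2 -1.4 -0.4] op 93.7 t 36.95 j [0.24 0.6  1.45 0.   1.09 0.31]
[[-1.24, -0.38, -3.96], [-0.1, 0.0, -0.1]]
[[-1.24, -0.37, -3.96], [0.0, 0.0, 0.0]]
[[-1.24, -0.37, -3.96], [0.0, 0.0, 0.0]]
[[-1.23, -0.37, -3.96], [0.0, 0.0, 0.0]]
[[-1.23, -0.37, -3.96], [0.0, 0.0, 0.0]]
```

Moving the arm back out of the view for a final check.

{"fn": "apply_moves", "kwargs": {
  "increments": [
    [[-1.2,-0.6,-4.0],[0,0,0],9.4],
    [[-1.2,-0.6,-4.0],[0,0,0],9.4],
    [[-1.2,-0.6,-4.0],[0,0,0],9.4],
    [[-1.2,0,-4.0],[0,0,0],9.4],
    [[0,0,0],[0,0,0],9.4]
  ]
}}

```text
t: 37.58
eef_pos: [480.4, 283.7, 194.5]
tcp_rot: [-1.575, -0.002, -1.638]
ft_force: [0.9, 0.3, -0.4]
opening: 0.991
```

```bash
python3 -c "
from h import *
p=read_camera('top'); save(p,'t3.png',(100,60,460,320),2.2)
T={'red':((0,150,60),(7,255,255),16),'yel':((20,120,60),(32,255,255),16),'ora':((8,170,60),(17,255,255),20),'cup':((5,120,30),(12,255,200),75),'dark':((0,0,0),(180,120,42),20)}
for k,(lo,hi,z) in T.items():
    for c in blobs(p,lo,hi,40):
        if len(c)<300: print(k,c.mean(0).round(),rect(p,c,z))
for t in ['mouse','mat','cup','stick_red','stick_yellow','drive_black','drive_orange']:
    for n in ['top']:
        for d in nets.mark_of(p,t)[:3]: print(t,round(d['confidence'],2),c2w(p,d['point']).round(1))
q=read_camera('scene'); save(q,'s3.png',s=1.4)
for t in ['mouse','mat','cup']:
    for d in nets.mark_of(q,t)[:1]: print('scene',t,round(d['confidence'],2),c2w(q,d['point']).round(1))"
```

```text
red [199. 296.] (311.1, 188.8, 56.0, 21.8, -77.4)
red [271. 278.] (354.7, 38.2, 54.9, 21.6, 69.8)
red [377. 158.] (621.4, -189.7, 39.9, 13.5, 6.6)
yel [413. 156.] (629.1, -268.5, 41.8, 16.6, 4.5)
ora [310. 160.] (612.7, -40.1, 77.9, 43.3, -5.9)
cup [ 64. 374.] (157.3, 433.9, 28.7, 13.1, -88.6)
cup [ 34. 318.] (259.3, 503.2, 50.0, 30.6, 88.6)
cup [ 50. 250.] (398.6, 482.7, 32.8, 27.2, -14.6)
cup [310. 160.] (597.7, -37.7, 72.0, 39.7, -5.8)
cup [ 61. 100.] (715.4, 492.9, 65.2, 54.5, -45.9)
dark [276. 156.] (618.8, 34.0, 75.1, 42.2, -6.9)
dark [195. 152.] (617.6, 203.2, 127.7, 106.8, -88.6)
dark [ 71. 107.] (722.2, 496.3, 55.0, 21.1, -38.3)
dark [56. 92.] (758.4, 533.8, 64.2, 32.9, -26.0)
dark [109.  61.] (832.9, 420.7, 36.1, 11.9, 35.7)
mouse 0.95 [646.4 224.1   8.3]
mat 0.68 [647.1 223.2   1.4]
cup 0.61 [644.2 222.7  -0.9]
stick_red 0.82 [359.7  39.4  -2.1]
stick_red 0.7 [ 623.9 -188.8    3.7]
stick_red 0.54 [312.3 192.    2.2]
drive_black 0.97 [619.6  35.8   3.9]
drive_orange 0.58 [612.9 -41.6   2. ]
scene mouse 0.68 [644.1 220.    1.3]
scene mat 0.69 [644.2 221.5  -4.2]
scene cup 0.95 [472.6 355.9  -5.3]
```

View pics/t3.png

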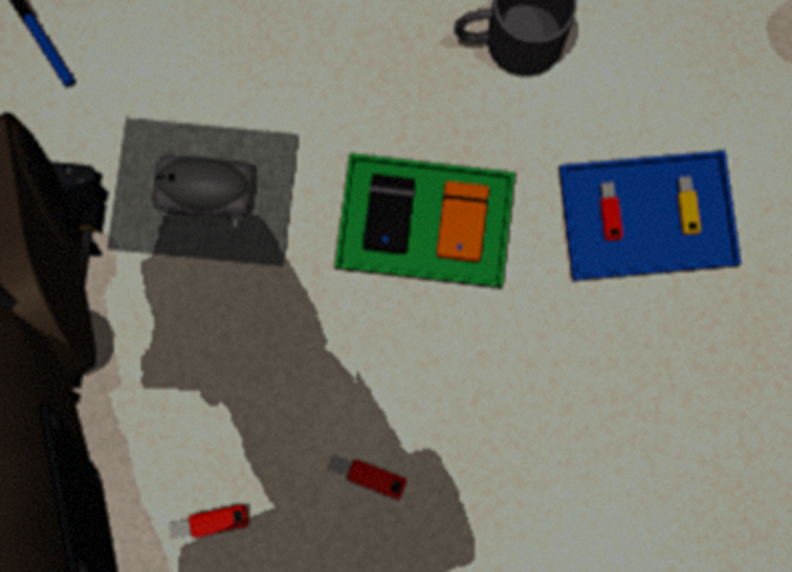

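View pics/s3.png

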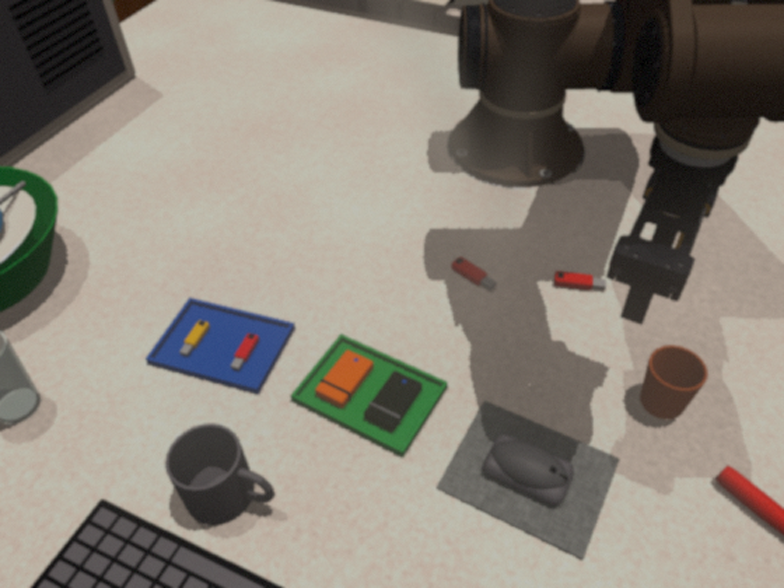

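Both final views look right. Sticks lie flat in the blue tray, drives are side by side in the green tray, and the mouse is centred on the mat with the cup unmoved at scene (672,380). Handing in.

```bash
python3 -c "
from h import *
s=readout.state(); print(s['t'],s['qvel'].round(3)); print(env.job_done())"
```

```text
38.175 [ 0.004 -0.002 -0.    -0.001 -0.001  0.002]
the job is handed in; nothing more can be done
None
```

The desk is cleared and the job is handed in, at about 38 s of the 131 s allowed. In order, I placed:
- **Sticks:** the smallest red stick (42×17 mm measured, the other two about 55×21 mm) and the yellow one went into the blue tray.
- **Drives:** the black and orange drives went side by side into the green tray.
- **Mouse:** it went onto the middle of the mat.

Each item was lowered to within about 1 mm of the surface before release, and no contact force above about 3 N showed in the readings.

**Last checks:**
- The final top and scene pictures show the sticks and drives flat and apart in their trays, close to where I aimed.
- The networks put the mouse and the mat within about 2 mm of each other in both views.
- The scene camera puts the cup at (473, 356), against (473, 353) at the start, so it is unmoved within camera accuracy.

**Checks that failed or disagreed:**
- My estimates of the mat's centre differed by up to 5 mm between cameras, so the mouse's centring is good to only a few mm.
- In the last top view the arm hid the cup, and the network took something near the mat for it. I judged the cup from the scene camera instead.
- That same network check did not report the yellow stick. I confirmed it by its colour and in the picture.

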